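# Surface-probe reading on a mushroom block

## Task

Take the surface temperature probe out of its stand and check it on the reference block: hold it upright with its foot on the round metal disc for about two seconds, the spring tip pushed roughly half-way in. Then bring it to the mushroom block that carries the steel ring and hold the foot on the block inside the ring, the probe square to the sloping surface and the spring tip again gently pushed about half-way in. Finish while holding it there; touch the mushroom blocks with nothing but the probe and leave the other things on the table alone.

Things in the scene. Friction and masses are not known exactly. Their poses are not given: they have to be found in the camera images.
- probe: Loose probe, upright in the stand. Black square handle 24 x 24 mm, spanning z = 6 to 96 mm, on a round flange 32 mm across, 6 mm thick; below it a steel stem 9 mm thick, 55 mm long, then a sprung brass tip with a flat foot 12 mm across, its face at z = -85 mm. About 0.12 kg. Origin: centre of the flange's underside; +z along the handle, away from the foot; x, y square to handle faces.
- foot (a point): Centre of the flat face of the probe's foot, 85 mm below the probe's origin along its axis while the spring is out; it moves up along the axis as the tip is pushed in. Its z axis is the probe's axis, pointing to the handle.
- tip (a joint): How far the spring tip of the probe is pushed in, m: 0 out, 0.016 fully in (hard stop). The spring pushes with about 0.7 N at 0 and 350 N/m more (about 3.5 N half-way in, 6.3 N at the stop).
- stand: Fixed grey plastic block 64 x 64 x 100 mm high with a vertical round hole (18 mm) through its middle, in which the probe's stem hangs; the foot's face starts 15 mm above the table. Origin: centre of the underside, z up.
- reference: Fixed reference block: grey box 90 x 90 x 50 mm high with a flat aluminium disc, 40 mm across and 6 mm high, centred on top. Origin: centre of the underside, z up.
- disc (a point): Centre of the top face of the reference block's aluminium disc, 56 mm above the table; z up.
- block: Fixed mushroom block with the ring: brown substrate in a green tray 180 x 200 x 45 mm high, flat top sloping 0.40 rad (23 degrees), low side to its own -x. Brown caps grow along the high side and both flanks, up to 40 mm off the slope and 150 mm above the table, none within 28 mm of the ring's centre. Origin: centre of the tray's underside, z up.
- ring: The dark steel ring that marks the spot, lying on the block's slope: 44 mm outside, 34 mm bore, 4 mm high; fixed. Origin: centre of the bore, on the substrate's flat surface on which the probe's foot is to rest. +z is the surface's outward normal (square to the slope), which leans 0.40 rad from vertical.
- plain_block: The other fixed mushroom block, of the same tray and shape but without a ring; not to be touched. Origin: centre of the tray's underside, z up.
- meter: Loose black hand meter, 150 x 72 x 32 mm, lying between the mushroom blocks; leave alone. Origin: centre of its underside.
- dishes: Loose stack of glass dishes, 90 mm across, 32 mm high; leave alone. Origin: centre of its underside.
- spray: Loose white spray bottle, 84 mm across, about 200 mm high; leave alone. Origin: centre of its underside.
- flask: Loose conical glass flask, 84 mm across, 120 mm high; leave alone. Origin: centre of its underside.
- jar: Loose closed jar, 80 mm across, 110 mm high; leave alone. Origin: centre of its underside.
- spatula: Loose spatula, 190 mm long, lying beyond the blocks; leave alone. Origin: its underside.
- beaker: Loose white ceramic beaker, 68 mm across, 85 mm high; leave alone. Origin: centre of its underside.
Things that resemble listed ones, but are neither listed nor needed, are in the scene too. What is meant by the probe is not red, and is the smaller of those in its own colour.

How it is judged:
By the outcome, as a careful person would: the job done as asked, in the order asked, and still so for the second after the job is handed in, while the arm keeps its last pose, push and grip.
It also fails if it takes over 51 s, if anything falls off the work surface, if the arm or the gripper's body presses on something with over 40 N, if the wrist force passes 120 N, or if a joint passes its speed limit or range.

## Robot

A 6-joint arm with a two-finger parallel gripper is mounted at the origin on the work surface. World frame = base frame: x ahead of the robot, y to its left, z up, the work surface at z = 0. Lengths are in m, angles in degrees, forces in N, time in s.
With the tool pointing down it reaches from about 0.375 to 0.975 m from the base axis. Payload 3.8 kg.
Tool frame: the origin (TCP) lies midway between the tips of the shut fingers; the grasp point (between the pads) lies 19 mm behind it (ctrl.tcp_to_grasp is the distance from the TCP to the grasp point, in m); z points along the fingers, y is the line along which they close (so a half turn about z gives the same grasp; the last joint's range is limited). The gripper opens to 85 mm and grips with 20 to 120 N. Pads are 22 mm wide; open, the fingers measure 114 mm over their backs; the gripper's body (76 mm by 85 mm) begins 54 mm behind the grasp point. The pads swing forward as they close: fully open they stand 13 mm farther back than shut.
Start: joints at [-75.682, 15.12, 91.902, -0, 72.978, -2.114], TCP at [0.191, -0.647, 0.231] pointing down, gripper open.
Joint ranges: [-150.88, 150.88], [-54.13, 125.18], [17.81, 147.31], [-75.09, 255.09], [0, 152.58], [-146.25, 146.25]. Speed limits (degrees/s): [147.25, 147.25, 180, 180, 180, 180].

## Interface

Orientations are given as a 3x3 rotation matrix whose columns are the frame's x, y, z axes.
In Python, from bench import monitor, optics, ctrl gives the robot as it stands. The module is installed in compiled form; this text tells all that it offers.
- The arm moves only by the shell command python3 -m pendant 'ROWS'. ROWS is JSON, a list of rows, each a list of 3 entries, a list of its own where there are three numbers: the shift along the tool's x, y, z in cm, then the turn about the tool's z in rad, then the finger opening in cm, from 0 to 8.54. In form: [[[dx, dy, dz], turn, fingers], ...]. A call has 1 to 20 rows; each row shifts and turns the commanded pose from where the row before left it, along the tool's axes as they then stand; what a row does not reach is not made up. A row lasts 1/10 s, in which the tool goes at most 50 mm and 8.59 degrees, less where a joint would pass 70% of its speed; a pose out of reach is approached as far as the arm can. A call is refused whole if a number of a shift passes 5 or a number of a turn 0.15, either way. A call with a gripper value outside its range is refused whole. The fingers move at their own pace and stop on an object; the grip force is fixed at half the most. Time passes only in rows, so rows that do not move let the fingers close. It gives the time, the measured TCP pose, the force, the opening and the grip force at its end, in the units of the state.
- monitor.state(): the state, without advancing time (a new reading comes with each control period).
- optics.capture(name): name is "scene" or "top"; returns a dict with "img" (400x640x3 uint8, red, green, blue), "intrinsics" (3x3 intrinsics, pixels), "k1" (the pictures are not rectified: a ray, as slopes to the right and down, at radius r is drawn at 1 + k1 r^2 times it, then the intrinsics apply), "cam_to_world" (4x4, takes a point from camera to world coordinates). Camera axes: x right, y down, z forward; pixel columns grow to the right and rows downward; lengths in m; the calibration is good to about 2 mm. A picture is of the moment at which its call begins. There is no depth.
- ctrl.finish_job(): hands the job in; it is judged then, once.
The state is a dict: "t": time; "joint_positions": joint angles; "qvel": joint speeds; "effort": joint torques, N m; "position": TCP position; "orientation": TCP orientation; "contact_force": force on the tool from outside, world axes, zero at the start; "wrist_torque": the same for the moment, N m; "finger_gap": opening from 0.0 (shut) to 1.0 (fully open); "gripper_force": force on a finger pad.
Only numpy, scipy, OpenCV 4.12 (cv2) and the standard library are available. Lean on these libraries where they do the work, as an engineer would, in place of code of your own. Each camera call takes 0.05 s, during which the arm holds its last target. There are 200 camera calls.

## Working session

There is one attempt and no reset: what is moved stays moved. The work goes in short steps, Python scripts to look and compute and a shell command to move; the robot and the scene stay as the last step left them, time stands still between calls to the robot, and variables do not carry over. Pictures are saved under pics/ and viewed, at most 12 in all, crops included, and the job is handed in when it is done.

```bash
mkdir -p pics; python3 - <<'E'
from bench import monitor, optics, ctrl
import cv2, numpy as np, pickle
for n in ["scene","top"]:
    c=optics.capture(n); pickle.dump(c,open(f"pics/{n}0.pkl","wb"))
    cv2.imwrite(f"pics/{n}0.png",c["img"][:,:,::-1]); print(n,c["intrinsics"],c["k1"],np.round(c["cam_to_world"],3))
s=monitor.state(); print(s); print(ctrl.tcp_to_grasp)
E
```

```text
scene [[512.13526703   0.         314.80118475]
 [  0.         512.13526703 199.43770692]
 [  0.           0.           1.        ]] -0.050374099927783945 [[ 5.430e-01  7.090e-01 -4.500e-01  1.207e+00]
 [ 8.400e-01 -4.580e-01  2.920e-01 -4.300e-01]
 [ 1.000e-03 -5.360e-01 -8.440e-01  1.345e+00]
 [ 0.000e+00  0.000e+00  0.000e+00  1.000e+00]]
top [[371.40858404   0.         327.38765558]
 [  0.         371.40858404 191.96183809]
 [  0.           0.           1.        ]] 0.02341837867418581 [[ 0.005 -0.997  0.083  0.436]
 [-1.    -0.003  0.019 -0.025]
 [-0.018 -0.083 -0.996  1.284]
 [ 0.     0.     0.     1.   ]]
{'t': 0.1, 'joint_positions': array([-7.56822298e+01,  1.51694338e+01,  9.19745440e+01,  1.88327550e-03,
        7.29786837e+01, -2.11160874e+00]), 'qvel': array([-0.0429074 , -0.04756188, -0.23285652,  0.04001415,  0.02262613,
        0.09659023]), 'effort': array([ 4.94190790e-04, -5.16705143e+01, -3.68588269e+01,  6.39502309e-05,
        6.28845170e-03, -3.94263634e-05]), 'position': array([ 0.190783  , -0.64677101,  0.23002203]), 'orientation': array([[ 9.59171833e-01,  2.82823523e-01, -4.98976596e-04],
       [ 2.82823941e-01, -9.59169580e-01,  2.08212061e-03],
       [ 1.10269514e-04, -2.13823397e-03, -9.99997708e-01]]), 'contact_force': array([-0.76363146,  0.2053965 , -0.07411882]), 'wrist_torque': array([ 0.02837053,  0.01060626, -0.00600964]), 'gripper_force': 0.0, 'finger_gap': 0.9998620722417879}
0.0187
```

View pics/scene0.png

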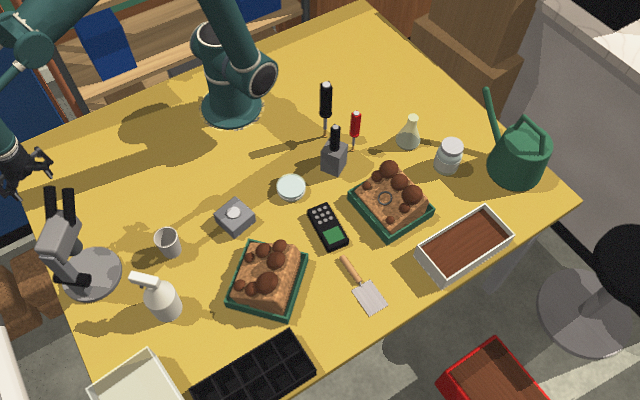

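View pics/top0.png

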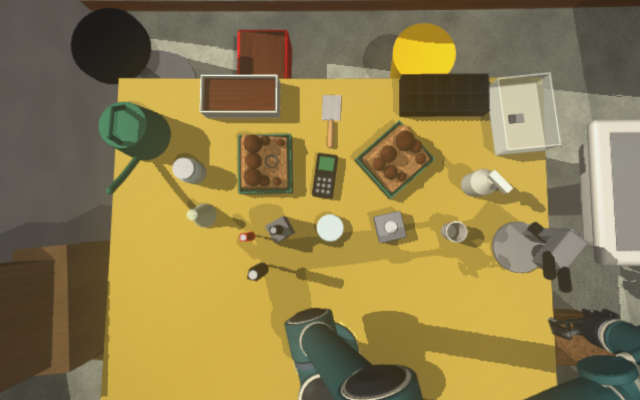

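The scene view shows the black probe in the grey stand at about (335,145). The larger black one is at (325,105) and a red one at (355,128). The ring is at about (386,198) and the reference disc at (234,213). In the top view they are at: stand (280,229), ring (271,161), disc (390,227). The caps around the ring lie to the left, so the high side is world +y.

```bash
cat > h.py <<'E'
import numpy as np, cv2, pickle
from bench import monitor, optics, ctrl
def load(n): return pickle.load(open(n,"rb"))
def ray(c,u,v):
    K=c["intrinsics"]; k=c["k1"]
    d=cv2.undistortPoints(np.array([[[u,v]]],float),K,np.array([k,0,0,0.]))[0,0]
    T=c["cam_to_world"]; r=T[:3,:3]@np.array([d[0],d[1],1]); return T[:3,3],r/np.linalg.norm(r)
def onz(c,u,v,z):
    o,r=ray(c,u,v); return o+r*(z-o[2])/r[2]
def tri(*obs):
    A=np.zeros((3,3)); b=np.zeros(3); L=[]
    for c,u,v in obs:
        o,r=ray(c,u,v); P=np.eye(3)-np.outer(r,r); A+=P; b+=P@o; L.append((o,P))
    p=np.linalg.solve(A,b); return p,[round(float(np.linalg.norm(P@(p-o)))*1000,1) for o,P in L]
def proj(c,p):
    T=c["cam_to_world"]; R=T[:3,:3].T; rv=cv2.Rodrigues(R)[0]
    return cv2.projectPoints(np.atleast_2d(np.array(p,float)),rv,-R@T[:3,3],c["intrinsics"],np.array([c["k1"],0,0,0.]))[0][:,0]
def tile(c,u,v,w,h,s):
    M=np.array([[s,0,-s*(u-w/2/s+.5)+s/2],[0,s,-s*(v-h/2/s+.5)+s/2]],float)
    t=cv2.warpAffine(c["img"][:,:,::-1],M,(w,h),flags=cv2.INTER_CUBIC)
    # grid ticks each 10 px
    for g in range(int(u-w/2/s)//10*10,int(u+w/2/s)+10,10):
        x=int(M[0,0]*g+M[0,2]); cv2.line(t,(x,0),(x,6),(255,0,255),1); cv2.putText(t,str(g),(x-10,16),0,.33,(255,0,255),1)
    for g in range(int(v-h/2/s)//10*10,int(v+h/2/s)+10,10):
        y=int(M[1,1]*g+M[1,2]); cv2.line(t,(0,y),(6,y),(255,0,255),1); cv2.putText(t,str(g),(8,y+4),0,.33,(255,0,255),1)
    return t
def shot(n):
    c=optics.capture(n); return c
E
python3 - <<'E'
from h import *
t=load("pics/top0.pkl"); s=load("pics/scene0.pkl")
A=np.hstack([tile(t,278,229,266,300,5.5),tile(t,268,162,266,300,4.),tile(t,390,227,266,300,6)])
B=np.hstack([tile(s,336,150,266,300,4.5),tile(s,391,200,266,300,3.),tile(s,235,215,266,300,5.5)])
cv2.imwrite("pics/m1.png",np.vstack([A,B]))
E
```

```text
(no output)
```

View pics/m1.png

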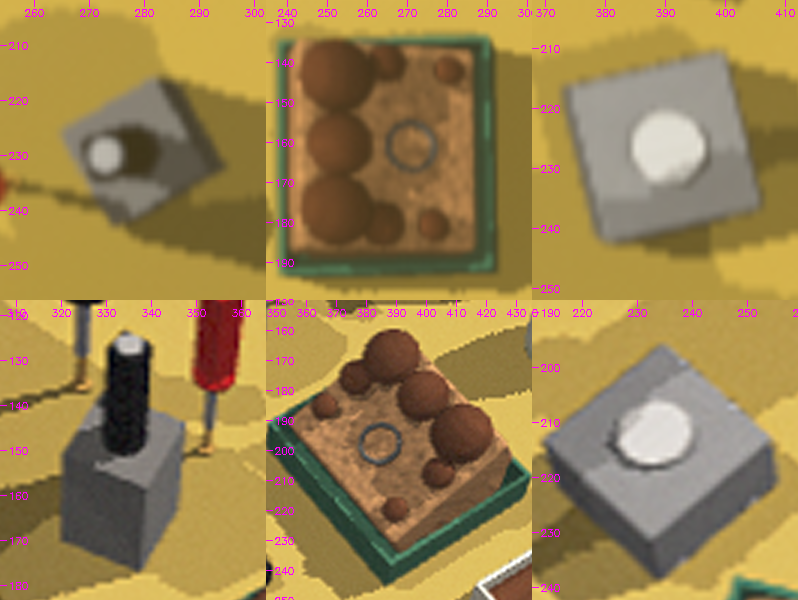

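The montage gives these pixels:

| Feature | Top view | Scene view |
|---|---|---|
| Ring centre | (271.0,160.8) | (385,198.3) |
| Disc centre | (390.5,226.7) | (232.8,211.9) |
| Probe handle top | (273.1,230.1) | (335.3,126.4) |

The caps are at the world +y side and along the flanks, and the stand's faces are turned by about 30°.

```bash
python3 - <<'E'
from h import *
np.set_printoptions(precision=4,suppress=True)
t=load("pics/top0.pkl"); s=load("pics/scene0.pkl")
print("ring",tri((t,271,160.8),(s,385,198.3)))
print("disc",tri((t,390.5,226.7),(s,232.8,211.9)), onz(t,390.5,226.7,.056),onz(s,232.8,211.9,.056))
print("probetop",tri((t,273.1,230.1),(s,335.3,126.4)), onz(t,273.1,230.1,.196),onz(s,335.3,126.4,.196))
C=[onz(s,320.2,151.1,.1),onz(s,338.9,157.8,.1),onz(s,347.3,144.4,.1)]
print("stand",C,(C[0]+C[2])/2)
u=lambda x,y:(278+(x-133)/5.5,229+(y-150)/5.5)
D=[onz(t,*u(62,132),.1),onz(t,*u(158,76),.1),onz(t,*u(132,222),.1)]
print("standtop",D,(D[1]+D[2])/2)
for a,b in [(C[0],C[1]),(C[1],C[2]),(D[0],D[1]),(D[0],D[2])]:
    e=b-a; print(np.linalg.norm(e),np.degrees(np.arctan2(e[1],e[0]))%90)
# tray corners, sees rim z=.045
w=lambda x,y:(268+(x-133)/4,162+(y-150)/4)
T=[onz(t,*w(x-266,y),.045) for x,y in [(278,40),(493,38),(497,272),(278,272)]]
print("tray",T,sum(T)/4)
# reference corners
r=lambda x,y:(390+(x-133)/6,227+(y-150)/6)
R=[onz(t,*r(x-532,y),.05) for x,y in [(566,88),(722,50),(762,205),(608,243)]]
print("ref",R,sum(R)/4)
# handle edge intensity profile in scene at several rows
g=s["img"].sum(2)
for v in (132,136,140,144): print(v,g[v,324:346])
E
```

```text
ring (array([0.6396, 0.1836, 0.0771]), [0.4, 0.4])
disc (array([ 0.4251, -0.2102,  0.0549]), [0.1, 0.1]) [ 0.4251 -0.2099  0.056 ] [ 0.4257 -0.2104  0.056 ]
probetop (array([0.4153, 0.1534, 0.1978]), [0.8, 0.8]) [0.4149 0.153  0.196 ] [0.4143 0.1551 0.196 ]
stand [array([0.4049, 0.1096, 0.1   ]), array([0.4571, 0.1433, 0.1   ]), array([0.4284, 0.1944, 0.1   ])] [0.4166 0.152  0.1   ]
standtop [array([0.4267, 0.1945, 0.1   ]), array([0.4593, 0.1394, 0.1   ]), array([0.3753, 0.1531, 0.1   ])] [0.4173 0.1462 0.1   ]
0.062189812903151176 32.8154372476738
0.05862685787096638 29.357347793626886
0.06401691516902755 30.54585353154708
0.06603286308396471 38.83460733448132
tray [array([0.7349, 0.3035, 0.045 ]), array([0.7368, 0.1205, 0.045 ]), array([0.5376, 0.1147, 0.045 ]), array([0.537 , 0.2987, 0.045 ])] [0.6366 0.2094 0.045 ]
ref [array([ 0.4578, -0.1552,  0.05  ]), array([ 0.4791, -0.241 ,  0.05  ]), array([ 0.3944, -0.2617,  0.05  ]), array([ 0.3733, -0.1776,  0.05  ])] [ 0.4261 -0.2089  0.05  ]
132 [238 259 399 437 419 425 258  50  78  66  52  52  73  79  92  41 369 505
 512 511 504 513]
136 [444 482 398 405 429 383 219  52  59  82  81  49  57  84  49  62 383 421
 435 426 432 426]
140 [420 426 431 409 291 158  88  74  78  89  83  68  88  72  68 141 387 436
 428 422 418 424]
144 [418 403 386 394 418 252  91  85  34  63  44  27  72  76  91 205 368 392
 402 386 388 385]
```

```bash
python3 -m pendant '[[[0,0,-1],-0.15,8],[[0,0,-1],-0.15,7],[[0,0,-1],-0.15,6],[[0,0,-1],-0.15,5],[[0,0,-1],-0.15,5],[[0,0,-1],-0.15,5],[[0,0,-1],-0.15,5],[[0,0,-1],-0.15,5],[[0,0,-1],-0.15,5],[[0,0,-1],-0.15,5],[[0,0,-1],-0.15,5],[[0,0,-1],-0.15,5],[[0,0,0],-0.016,5]]'
python3 - <<'E'
from h import *
np.set_printoptions(precision=4,suppress=True)
t=load("pics/top0.pkl"); s=load("pics/scene0.pkl")
print("redfoot",onz(s,352,150,0),"bigblackfoot",onz(s,324.5,136,0),"microscope base",onz(s,90,272,0),onz(t,518,247,0.02),"head",onz(t,550,270,.25))
print("beaker",onz(t,455,232,.08),"dishes",onz(t,330,228,.03),"meter",onz(t,325,175,.03))
st=monitor.state();print(st["position"],st["orientation"],st["joint_positions"])
x,y=st["orientation"][:2,0],st["orientation"][:2,1]
p=st["position"][:2]
for w in [(.47,-.25),(.416,.152)]:
    d=np.array(w)-p; print(w,"dx,dy cm",100*d@x,100*d@y); p=np.array(w)
E
```

```text
t: 1.4
position: [0.1911, -0.6479, 0.3526]
orientation: [[-0.508, 0.861, 0.001], [0.861, 0.508, -0.002], [-0.002, -0.001, -1.0]]
contact_force: [-0.2, -0.3, 0.5]
finger_gap: 0.584
gripper_force: 0.0
redfoot [0.3937 0.2442 0.    ] bigblackfoot [0.2944 0.2004 0.    ] microscope base [ 0.347  -0.6438  0.    ] [ 0.3603 -0.6356  0.02  ] head [ 0.3136 -0.6063  0.25  ]
beaker [ 0.4097 -0.4111  0.08  ] dishes [ 0.4195 -0.0113  0.03  ] meter [0.5989 0.0064 0.03  ]
[ 0.1911 -0.6479  0.3526] [[-0.5083  0.8612  0.0005]
 [ 0.8612  0.5083 -0.0021]
 [-0.002  -0.0006 -1.    ]] [ -75.682    12.4565   82.6116   -0.0016   84.8091 -106.2301]
(0.47, -0.25) dx,dy cm 20.09138563252918 44.24735607394336
(0.416, 0.152) dx,dy cm 37.36483280594721 15.781692088483242
```

```bash
python3 -m pendant '[[[0,0,-5],0,5],[[0,0,-5],0,5],[[1.67,3.69,0],0,5],[[1.67,3.69,0],0,5],[[1.67,3.69,0],0,5],[[1.67,3.69,0],0,5],[[1.67,3.69,0],0,5],[[1.67,3.69,0],0,5],[[1.67,3.69,0],0,5],[[1.67,3.69,0],0,5],[[1.67,3.69,0],0,5],[[1.67,3.69,0],0,5],[[1.67,3.69,0],0,5],[[1.67,3.69,0],0,5]]'
python3 -m pendant '[[[3.11,1.32,1],0,5],[[3.11,1.32,1],0,5],[[3.11,1.32,1],0,5],[[3.11,1.32,1],0,5],[[3.11,1.32,1],0,5],[[3.11,1.32,1],0,5],[[3.11,1.32,1],0,5],[[3.11,1.32,1],0,5],[[3.11,1.32,1],0,5],[[3.11,1.32,1],0,5],[[3.11,1.32,0],0,5],[[3.11,1.32,0],0,5],[[0,0,0],0,5]]'
```

```text
t: 2.8
position: [0.4714, -0.2485, 0.4503]
orientation: [[-0.504, 0.864, -0.001], [0.864, 0.504, 0.001], [0.001, -0.001, -1.0]]
contact_force: [0.7, 0.4, 0.9]
finger_gap: 0.584
gripper_force: 0.0
t: 4.1
position: [0.4169, 0.1549, 0.3501]
orientation: [[-0.509, 0.861, -0.002], [0.861, 0.509, 0.001], [0.002, -0.001, -1.0]]
contact_force: [0.0, -0.7, 0.1]
finger_gap: 0.585
gripper_force: 0.0
```

```bash
python3 -m pendant '[[[-0.05,-0.2,3],0,5],[[0,0,4],0,5],[[0,0,4],0,5],[[0,0,3],0,5],[[0,0,3],0,5],[[0,0,2],0,5],[[0,0,2.1],0,5],[[0,0,0],0,5]]' && python3 -m pendant '[[[0,0,0],0,4],[[0,0,0],0,3],[[0,0,0],0,2],[[0,0,0],0,2],[[0,0,0],0,2],[[0,0,0],0,2],[[0,0,0],0,2]]'
python3 - <<'E'
from h import *
s=monitor.state();print(s["finger_gap"]*85.4,s["position"])
t=shot("top"); c=shot("scene")
cv2.imwrite("pics/m2.png",np.hstack([tile(t,272,228,400,500,8),tile(c,335,130,400,500,6)]))
E
```

```text
t: 4.9
position: [0.4136, 0.1487, 0.1366]
orientation: [[-0.505, 0.863, -0.007], [0.863, 0.505, -0.003], [0.001, -0.008, -1.0]]
contact_force: [-1.0, -0.9, 0.1]
finger_gap: 0.589
gripper_force: 0.0
t: 5.6
position: [0.4178, 0.1506, 0.1418]
orientation: [[-0.507, 0.862, 0.003], [0.862, 0.507, 0.0], [-0.001, 0.003, -1.0]]
contact_force: [-0.2, -1.2, 6.0]
finger_gap: 0.274
gripper_force: 59.4
23.39346770185097 [0.4178475  0.15057845 0.14178781]
```

View pics/m2.png

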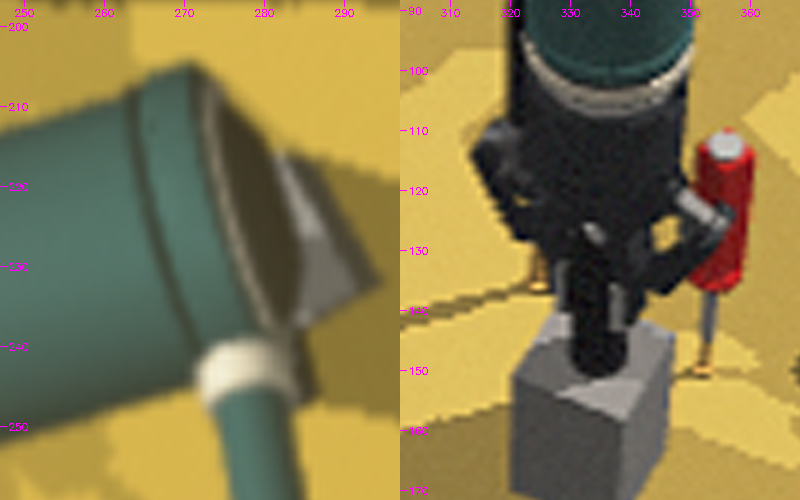

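The grip is flush: the opening reads 23.4 mm, the handle is between the pads and the red probe beside it is clear. Next I lift and move over the disc.

```bash
python3 -m pendant '[[[0,0,-1],0,2],[[0,0,-2],0,2],[[0,0,-2.5],0,2],[[0,0,-2.5],0,2],[[0,0,-2.5],0,2],[[0,0,-2.5],0.144,2],[[0,0,-1],0.144,2],[[0,0,0],0,2],[[0,0,0],0,2]]' && python3 -m pendant '[[[-1.5,-0.34,0],0,2],[[-2.93,-0.67,0],0,2],[[-2.93,-0.67,0],0,2],[[-2.93,-0.67,0],0,2],[[-2.93,-0.67,0],0,2],[[-2.93,-0.67,0],0,2],[[-2.93,-0.67,0],0,2],[[-2.93,-0.67,0],0,2],[[-2.93,-0.67,0],0,2],[[-2.93,-0.67,0],0,2],[[-2.93,-0.67,0],0,2],[[-2.93,-0.67,0],0,2],[[-1.5,-0.34,0],0,2],[[0,0,0],0,2],[[0,0,0],0,2],[[0,0,0],0,2]]'
python3 - <<'E'
from h import *
t=shot("top"); c=shot("scene");pickle.dump((t,c),open("pics/p3.pkl","wb"))
s=monitor.state();print(s["position"])
p=s["position"]; z=-s["orientation"][:,2]
f=p-.1268*z; print("exp foot",proj(c,f),"flange c",proj(c,p-.0418*z),"disc",proj(c,[.4255,-.2102,.056]))
cv2.imwrite("pics/m3.png",np.hstack([tile(c,235,190,500,600,6),tile(t,390,227,300,600,5)]))
E
```

```text
t: 6.6
position: [0.4162, 0.1504, 0.2799]
orientation: [[-0.245, 0.97, -0.001], [0.97, 0.245, 0.0], [0.0, -0.001, -1.0]]
contact_force: [-0.3, -0.4, -1.4]
finger_gap: 0.27
gripper_force: 58.9
t: 8.2
position: [0.4234, -0.2098, 0.2798]
orientation: [[-0.243, 0.97, -0.001], [0.97, 0.243, 0.001], [0.001, -0.0, -1.0]]
contact_force: [0.1, 0.6, -1.2]
finger_gap: 0.274
gripper_force: 58.9
[ 0.42365669 -0.20982714  0.28020336]
exp foot [[227.97780716 193.20469861]] flange c [[223.41330586 175.62464282]] disc [[232.84377334 211.82222233]]
```

View pics/m3.png

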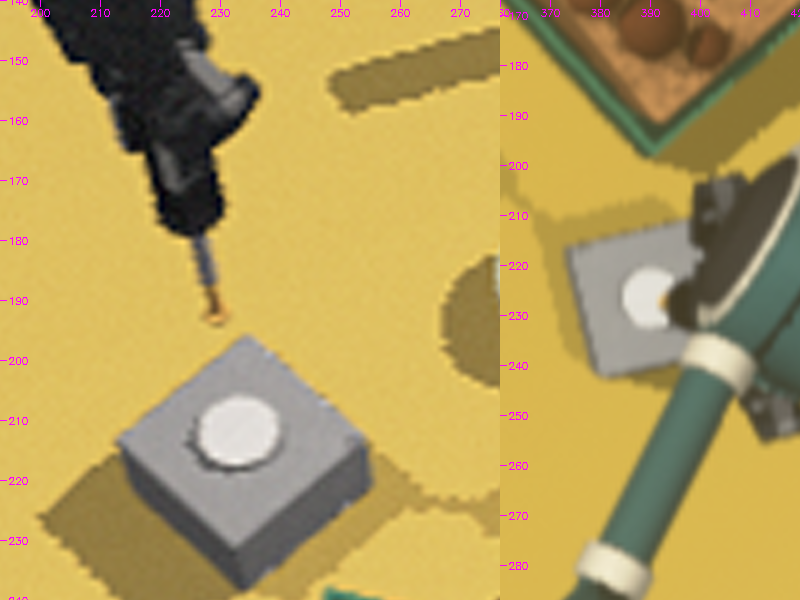

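The picture shows the foot at scene pixel (229.2,193.3), about 3–4 mm to +y of the expected spot. The probe looks upright and the disc is where estimated, at (233,211.7). I correct this and descend.

```bash
python3 -m pendant '[[[-0.47,0.16,1],0,2],[[0,0,2],0,2],[[0,0,2],0,2],[[0,0,2],0,2],[[0,0,1.4],0,2],[[0,0,1],0,2],[[0,0,0],0,2]]'; python3 -m pendant '[[[0,0,0.3],0,2],[[0,0,0.3],0,2],[[0,0,0.3],0,2],[[0,0,0],0,2],[[0,0,0],0,2]]'
python3 - <<'E'
from h import *
F=[];P=[]
t=shot("top")
for i in range(4):
    s=monitor.state();F.append(s["contact_force"]);P.append(s["position"]);shot("scene")
c=shot("scene")
pickle.dump((t,c),open("pics/p4.pkl","wb"));print(np.mean(F,0),np.mean(P,0),s["t"])
cv2.imwrite("pics/m4.png",tile(c,232,195,480,480,10))
E
```

```text
t: 9.0
position: [0.4254, -0.2144, 0.1845]
orientation: [[-0.242, 0.97, -0.003], [0.97, 0.242, 0.002], [0.002, -0.002, -1.0]]
contact_force: [-0.2, -0.3, -0.8]
finger_gap: 0.269
gripper_force: 58.9
t: 9.5
position: [0.4271, -0.2155, 0.1781]
orientation: [[-0.242, 0.97, 0.002], [0.97, 0.242, -0.001], [-0.001, 0.002, -1.0]]
contact_force: [0.4, -1.2, 2.1]
finger_gap: 0.272
gripper_force: 59.3
[ 1.04990002 -0.46788183  1.12353218] [ 0.4270109  -0.21541972  0.17800695] 9.7
```

View pics/m4.png

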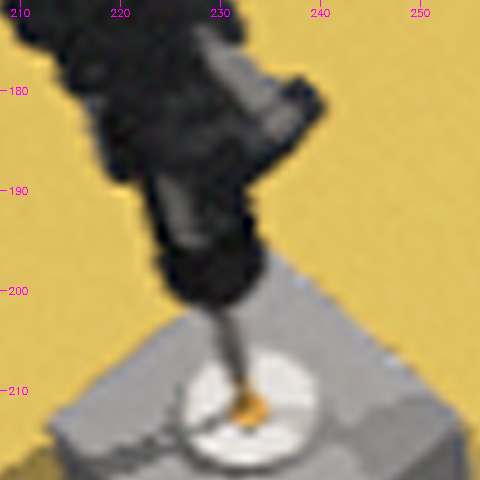

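The foot rests on the disc at (232.6,211.8). The force suggests it is pushed in about 4.7 mm, so I press about 3.3 mm more and hold.

```bash
python3 -m pendant '[[[0,0,0.33],0,2],[[0,0,0],0,2],[[0,0,0],0,2],[[0,0,0],0,2]]'; cat > f.py <<'E'
from h import *
F=[];P=[]
for i in range(8):
    s=monitor.state();F.append(s["contact_force"]);P.append(s["position"]);shot("scene")
print(np.mean(F,0),np.std(F,0),np.mean(P,0),s["t"])
E
python3 f.py
```

```text
t: 10.2
position: [0.4266, -0.2152, 0.1742]
orientation: [[-0.242, 0.97, 0.001], [0.97, 0.242, -0.0], [-0.0, 0.0, -1.0]]
contact_force: [0.9, -0.6, 2.9]
finger_gap: 0.272
gripper_force: 59.3
[ 1.81516221 -0.69759729  2.77733233] [0.6960778  0.55557718 0.24633684] [ 0.42652534 -0.21519307  0.17416716] 10.55
```

```bash
python3 -m pendant '[[[0,0,-0.1],0,2],[[0,0,0],0,2],[[0,0,0],0,2],[[0,0,0],0,2],[[0,0,0],0,2],[[0,0,0],0,2],[[0,0,0],0,2],[[0,0,0],0,2],[[0,0,0],0,2],[[0,0,0],0,2],[[0,0,0],0,2],[[0,0,0],0,2],[[0,0,0],0,2],[[0,0,0],0,2],[[0,0,0],0,2],[[0,0,0],0,2],[[0,0,0],0,2],[[0,0,0],0,2],[[0,0,0],0,2],[[0,0,0],0,2]]'; python3 f.py; python3 -m pendant '[[[0,0,0],0,2],[[0,0,0],0,2],[[0,0,-1],0,2],[[0,0,-1],0,2],[[0,0,-1],0,2],[[1.5,0,0],0,2],[[2,0,0],0,2],[[2,0,0],0,2],[[1,0,0],0,2],[[0,0,1.5],0,2],[[0,0,2],0,2],[[0,0,2],0,2],[[0,0,1.3],0,2],[[0,0,0],0,2],[[0,0,0],0,2]]'
python3 - <<'E'
from h import *
c=shot("scene");t=shot("top");pickle.dump((t,c),open("pics/p5.pkl","wb"))
s=monitor.state();p=s["position"]; z=-s["orientation"][:,2]; x=s["orientation"][:,0]
print(s["t"],p,s["contact_force"],proj(c,p-.1268*z),proj(c,p-.1268*z+.004*x))
cv2.imwrite("pics/m5.png",np.hstack([tile(c,245,200,480,480,8),tile(t,380,227,320,480,6)]))
E
```

```text
t: 12.6
position: [0.4263, -0.2151, 0.175]
orientation: [[-0.242, 0.97, -0.0], [0.97, 0.242, 0.0], [0.0, -0.0, -1.0]]
contact_force: [1.4, -0.9, 3.0]
finger_gap: 0.274
gripper_force: 59.4
[ 1.21207726 -0.95507759  2.37827965] [0.47094342 0.30604826 0.50843344] [ 0.42627978 -0.21506634  0.17497321] 12.95
t: 14.5
position: [0.4106, -0.1519, 0.1372]
orientation: [[-0.242, 0.97, -0.0], [0.97, 0.242, 0.0], [0.0, -0.0, -1.0]]
contact_force: [0.1, -0.3, -0.6]
finger_gap: 0.274
gripper_force: 59.0
14.6 [ 0.41144828 -0.15233911  0.13806362] [-0.18488875 -0.36559982 -1.87913706] [[249.39271534 207.33892562]] [[250.35071423 206.52771918]]
```

View pics/m5.png

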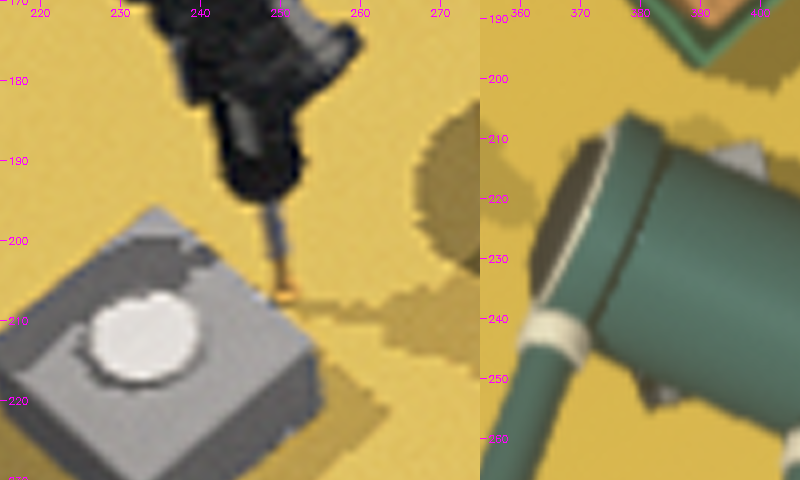

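The foot is at (250.5,207), just beyond the reference block's +y face, with the dishes well clear. I now push the stem against that fixed edge to swivel the probe in the grip.

```bash
python3 -m pendant '[[[-0.4,0,0],0,2],[[-0.5,0,0],0,2],[[-0.5,0,0],0,2],[[-0.4,0,0],0,2],[[-0.4,0,0],0,2],[[-0.2,0,0],0,2]]'; python3 -m pendant '[[[-0.4,0,0.06],0,2],[[-0.4,0,0.1],0,2],[[-0.4,0,0.12],0,2],[[-0.4,0,0.14],0,2],[[-0.4,0,0.16],0,2],[[-0.3,0,0.16],0,2],[[0,0,0],0,2],[[0,0,0],0,2]]'
python3 - <<'E'
from h import *
c=shot("scene");t=shot("top");pickle.dump((t,c),open("pics/p6.pkl","wb"))
s=monitor.state();p=s["position"]; R=s["orientation"]
print(s["t"],p,s["contact_force"],s["wrist_torque"],R)
g=p-.0187*R[:,2]
for th in (.0,.1,.2,.3,.35,.4,.45):
    a=-R[:,2]*np.cos(th)-R[:,0]*np.sin(th)
    print(th,proj(c,[g-.0605*a,g-.1155*a,g-.1455*a]).round(1).tolist())
cv2.imwrite("pics/m6.png",np.hstack([tile(c,245,195,480,480,8),tile(t,380,227,320,480,6)]))
E
```

```text
t: 15.2
position: [0.4162, -0.1748, 0.1367]
orientation: [[-0.241, 0.971, -0.001], [0.971, 0.241, 0.002], [0.002, -0.0, -1.0]]
contact_force: [0.5, 6.1, -0.6]
finger_gap: 0.27
gripper_force: 59.3
t: 16.0
position: [0.4219, -0.1979, 0.1294]
orientation: [[-0.242, 0.97, -0.0], [0.97, 0.242, -0.001], [-0.0, -0.0, -1.0]]
contact_force: [0.2, 3.0, 0.5]
finger_gap: 0.274
gripper_force: 60.8
16.1 [ 0.42187004 -0.19781281  0.12941892] [-0.85672525  2.48177161  0.20156113] [ 0.66896036  0.15139506 -0.0143855 ] [[-2.41772780e-01  9.70332890e-01 -7.36810888e-05]
 [ 9.70332756e-01  2.41772705e-01 -5.49459762e-04]
 [-5.15344803e-04 -2.04339588e-04 -9.99999846e-01]]
0.0 [[234.6, 203.3], [237.0, 213.1], [238.2, 218.1]]
0.1 [[236.1, 202.0], [239.8, 210.6], [241.7, 215.0]]
0.2 [[237.6, 200.5], [242.5, 207.9], [245.1, 211.7]]
0.3 [[239.0, 199.0], [245.2, 205.1], [248.4, 208.2]]
0.35 [[239.7, 198.2], [246.4, 203.6], [249.9, 206.4]]
0.4 [[240.4, 197.4], [247.7, 202.2], [251.5, 204.6]]
0.45 [[241.0, 196.6], [248.9, 200.7], [253.0, 202.7]]
```

View pics/m6.png

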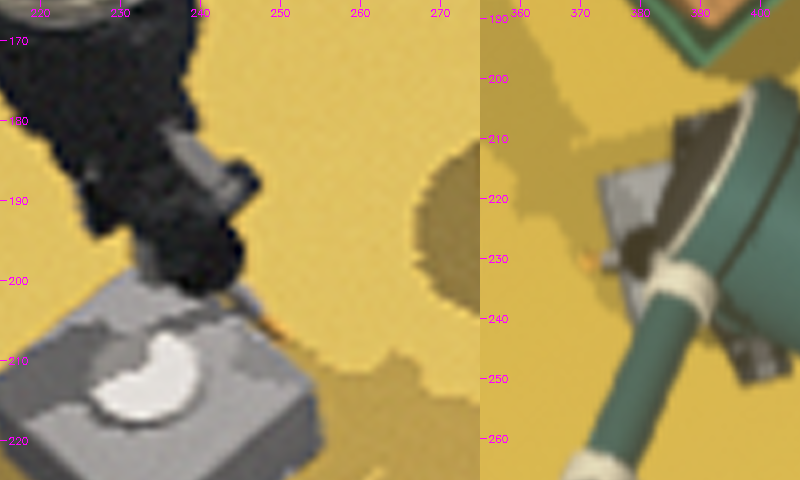

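The probe has swivelled: the foot shows at top (371.2,230.7), out past the block edge. I lift it clear to measure the angle.

```bash
python3 -m pendant '[[[0,0,-2],0,2],[[0,0,-3],0,2],[[0,0,-3],0,2],[[0,0,-2],0,2],[[0,0,0],0,2],[[0,0,0],0,2],[[0,0,0],0,2]]'
python3 - <<'E'
from h import *
c=shot("scene");t=shot("top");pickle.dump((t,c,monitor.state()),open("pics/p7.pkl","wb"))
s=monitor.state();p=s["position"]; R=s["orientation"]
print(s["t"],p,s["contact_force"])
g=p-.0187*R[:,2]
for th in (.2,.3,.4):
    a=-R[:,2]*np.cos(th)-R[:,0]*np.sin(th)
    q=[g-.0605*a,g-.1155*a,g-.1455*a]
    print(th,proj(c,q).round(1).tolist(),proj(t,q).round(1).tolist())
cv2.imwrite("pics/m7.png",np.hstack([tile(c,238,178,480,480,12),tile(t,378,227,320,480,8)]))
E
```

```text
t: 16.8
position: [0.421, -0.1974, 0.2277]
orientation: [[-0.242, 0.97, -0.002], [0.97, 0.242, 0.001], [0.001, -0.002, -1.0]]
contact_force: [0.6, -0.5, -1.8]
finger_gap: 0.271
gripper_force: 60.4
16.9 [ 0.42097954 -0.19723286  0.22766413] [-0.12209887  0.05228005 -1.2133879 ]
0.2 [[233.1, 181.0], [238.5, 189.4], [241.3, 193.7]] [[388.9, 229.6], [382.9, 230.1], [379.8, 230.4]]
0.3 [[234.6, 179.4], [241.3, 186.5], [244.7, 190.1]] [[387.0, 230.0], [379.4, 231.0], [375.6, 231.5]]
0.4 [[236.1, 177.8], [243.9, 183.4], [248.0, 186.3]] [[385.3, 230.5], [376.2, 231.9], [371.5, 232.6]]
```

View pics/m7.png

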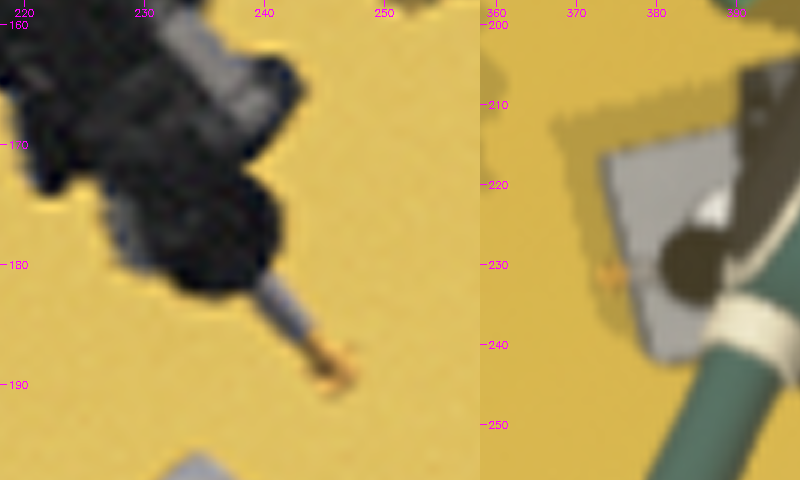

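The picture shows the foot at scene ≈(246.2,188.6) and top ≈(374.5,231.5), so the lean is about 0.30 rad. I fit it numerically before the correction.

```bash
cat > ang.py <<'E'
from h import *
from scipy.optimize import least_squares
import sys
def stem(c,s,e=.0035,th0=.3,thick=None):
    """subpixel dark/not-yellow centroids across the predicted stem in view c; refit theta and e"""
    p=s["position"];R=s["orientation"];g0=p-.0187*R[:,2]
    lab=cv2.cvtColor(c["img"],cv2.COLOR_RGB2LAB).astype(np.float32)
    def pts(e,th,L):
        a=-R[:,2]*np.cos(th)-R[:,0]*np.sin(th); return proj(c,[g0+e*R[:,0]-l*a for l in L])
    L=np.linspace(.078,.138,13)
    th=th0
    q=pts(e,th,L); d=q[-1]-q[0]; d/=np.linalg.norm(d); n=np.array([-d[1],d[0]]); out=[]
    for x in q:
        w=np.arange(-6,6.01,.25); P=x+np.outer(w,n)
        v=cv2.remap(lab,P[:,0].astype(np.float32)[None],P[:,1].astype(np.float32)[None],cv2.INTER_LINEAR)[0]
        bg=np.median(np.vstack([v[:8],v[-8:]]),0); m=np.linalg.norm(v-bg,axis=1); m=np.clip(m-12,0,None)
        m*=(abs(w-w[np.argmax(np.where(abs(w)<4,m,0))])<3)
        out.append((w*m).sum()/max(m.sum(),1e-6))
    return L,q,np.array(out),n,pts
if __name__=="__main__":
    t,c,s=load(sys.argv[1]); th0=float(sys.argv[2])
    for nm,im in (("scene",c),("top",t)):
        L,q,o,n,pts=stem(im,s,th0=th0); print(nm,o.round(2))
        if nm=="top" and len(sys.argv)<4: continue
        f=lambda x:(pts(x[0],x[1],L)-q)@n-o
        k=least_squares(f,[.0035,th0],loss="soft_l1",f_scale=.2); print(nm,k.x.round(4),abs(k.fun).round(2).max())
E
python3 ang.py pics/p7.pkl 0.3
```

```text
scene [-2.56 -1.62 -0.75 -0.66 -0.55 -0.6  -0.49 -0.51 -0.53 -0.41 -0.31 -0.03
 -0.01]
scene [0.0116 0.2436] 1.35
top [-0.45 -0.2   0.26  0.63  0.1   0.06 -0.2  -0.59 -1.79  4.11  0.49  0.26
  0.51]
```

```bash
sed -i 's/linspace(.078,.138,13)/linspace(.091,.137,13)/' ang.py; python3 - <<'E'
from h import *
t,c=load("pics/p5.pkl"); s=load("pics/p7.pkl")[2]; s=dict(s); s["position"]=np.array([.4109,-.1521,.1376])
pickle.dump((t,c,s),open("pics/p5s.pkl","wb"))
t,c=load("pics/p3.pkl"); s["position"]=np.array([.4235,-.2098,.280])
pickle.dump((t,c,s),open("pics/p3s.pkl","wb"))
E
python3 ang.py pics/p5s.pkl 0; python3 ang.py pics/p3s.pkl 0; python3 ang.py pics/p7.pkl 0.29;python3 ang.py pics/p7.pkl 0.33
```

```text
scene [-0.46 -0.48 -0.6  -0.58 -0.52 -0.53 -0.56 -0.45 -0.4  -0.43 -0.33 -0.27
 -0.28]
scene [ 0.0074 -0.0202] 0.14
top [0. 0. 0. 0. 0. 0. 0. 0. 0. 0. 0. 0. 0.]
scene [-0.63 -0.64 -0.59 -0.69 -0.66 -0.6  -0.62 -0.51 -0.63 -0.42 -0.48 -0.61
 -0.54]
scene [ 0.0062 -0.0078] 0.14
top [-2.1   0.01  1.97  1.95  1.77  0.02  1.72  0.5   0.91  0.68  0.66  0.85
  0.78]
scene [-1.02 -0.96 -0.89 -0.96 -0.9  -0.91 -0.89 -0.93 -0.89 -0.74 -0.71 -0.49
 -0.48]
scene [0.0091 0.264 ] 0.16
top [ 0.62  0.62  0.1  -0.08  0.01 -0.21 -0.49 -1.14 -2.57  4.16  0.5   0.46
  0.19]
scene [0.25 0.38 0.5  0.49 0.58 0.65 0.69 0.7  0.75 0.97 1.05 1.36 1.43]
scene [0.0091 0.2643] 0.18
top [ 0.27  0.02  0.15 -0.29 -0.56 -1.37 -3.65  0.68  0.56  0.4   0.71  0.75
  2.  ]
```

Calibrated against the upright pictures, the lean is about 0.28 rad, so I go back down and push 13.5 mm more.

```bash
python3 -m pendant '[[[0.8,0,2],0,2],[[0,0,3],0,2],[[0,0,3],0,2],[[0,0,2],0,2],[[0,0,0],0,2],[[-0.4,0,0],0,2],[[-0.4,0,0],0,2],[[-0.35,0,0],0,2],[[-0.35,0,0],0,2],[[-0.35,0,0],0,2],[[-0.3,0,0],0,2],[[0,0,0],0,2],[[0,0,0],0,2],[[0,0,-2],0,2],[[0,0,-3],0,2],[[0,0,-3],0,2],[[0,0,-2],0,2],[[0,0,0],0,2],[[0,0,0],0,2],[[0,0,0],0,2]]'
python3 - <<'E'
from h import *
c=shot("scene");t=shot("top");pickle.dump((t,c,monitor.state()),open("pics/p8.pkl","wb"))
E
python3 ang.py pics/p8.pkl .38; python3 ang.py pics/p8.pkl .42
```

```text
t: 18.9
position: [0.4245, -0.2106, 0.2283]
orientation: [[-0.241, 0.97, -0.002], [0.97, 0.241, 0.001], [0.001, -0.001, -1.0]]
contact_force: [-1.6, 0.1, -1.3]
finger_gap: 0.274
gripper_force: 61.0
scene [-1.32 -1.38 -1.31 -1.29 -1.26 -1.31 -1.34 -1.33 -1.23 -1.19 -1.03 -1.08
 -0.96]
scene [0.0095 0.3617] 0.13
top [ 0.27  0.23  0.13 -0.58 -0.59 -0.46 -0.95 -1.   -0.97  0.    0.47  0.63
  0.51]
scene [-0.08 -0.01  0.1   0.16  0.26  0.24  0.28  0.31  0.42  0.59  0.78  0.82
  0.98]
scene [0.01   0.3585] 0.15
top [ 0.36 -0.36 -0.44 -0.35 -0.84 -0.87 -0.75  0.37  0.69  0.71  0.6   0.46
  0.34]
```

```bash
python3 -m pendant '[[[0.8,0,2],0,2],[[0,0,3],0,2],[[0,0,3],0,2],[[0,0,2],0,2],[[0,0,0],0,2],[[-0.4,0,0],0,2],[[-0.35,0,0],0,2],[[-0.3,0,0],0,2],[[0,0,0],0,2],[[0,0,0],0,2],[[0,0,-2],0,2],[[0,0,-3],0,2],[[0,0,-3],0,2],[[0,0,-2],0,2],[[0,0,0],0,2],[[0,0,0],0,2],[[0,0,0],0,2]]'
python3 - <<'E'
from h import *
c=shot("scene");t=shot("top");pickle.dump((t,c,monitor.state()),open("pics/p9.pkl","wb"))
E
python3 ang.py pics/p9.pkl .4
python3 - <<'E'
from h import *
np.set_printoptions(precision=4,suppress=True)
# substrate tilt/yaw: check block yaw with scene tray rim corners too
t=load("pics/top0.pkl"); s=load("pics/scene0.pkl")
w=lambda x,y:(391+(x-266-133)/3,200+(y-300-150)/3)
C=[onz(s,*w(x,y),.045) for x,y in [(388,577),(530,478),(268,425)]]
print(C); 
for a,b in ((0,1),(0,2)):
    e=C[b]-C[a]; print(np.linalg.norm(e),np.degrees(np.arctan2(e[1],e[0])))
st=monitor.state(); R=st["orientation"]; th=.4; yaw=np.radians(91)
ring=np.array([.6396,.1836,.0771])
n=np.array([-np.sin(th)*np.cos(yaw),-np.sin(th)*np.sin(yaw),np.cos(th)])
X=np.array([np.cos(yaw),np.sin(yaw),0])
e=.006
def tcp(depth,off=0): # foot centre at ring + off along normal
    g=ring+n*off+(.1455-depth)*n-e*X
    return g-np.array([0,0,.0187])
print("tcp touch",tcp(0),"half",tcp(.008),"above60",tcp(0,.06)); print(st["position"],st["t"])
print("turn needed rad",np.arctan2(R[1,0],R[0,0])-yaw)
E
```

```text
t: 20.7
position: [0.4252, -0.213, 0.2284]
orientation: [[-0.241, 0.97, -0.001], [0.97, 0.241, 0.001], [0.001, -0.001, -1.0]]
contact_force: [-0.6, -0.1, -1.2]
finger_gap: 0.275
gripper_force: 61.2
scene [-1.41 -1.37 -1.38 -1.37 -1.33 -1.3  -1.34 -1.28 -1.16 -1.21 -1.09 -1.03
 -0.98]
scene [0.0102 0.3768] 0.09
top [ 0.62  0.17  0.05 -0.72 -0.73  0.    0.   -1.09 -1.    0.    0.41  0.62
  0.51]
[array([0.7485, 0.1149, 0.045 ]), array([0.737 , 0.3006, 0.045 ]), array([0.5441, 0.1177, 0.045 ])]
0.186109468672343 93.55197179345247
0.20442574920436662 179.21937182940576
tcp touch [0.6407 0.1209 0.1924] half [0.6406 0.1241 0.185 ] above60 [0.6411 0.0976 0.2477]
[ 0.4249 -0.2127  0.2279] 20.8
turn needed rad 0.2264538801520708
```

```bash
python3 -m pendant '[[[0,0,-2],0.113,2],[[0,0,-3.65],0.113,2],[[1.5,1.1,0],0,2],[[2.9,2.2,0],0,2],[[2.9,2.2,0],0,2],[[2.9,2.2,0],0,2],[[2.9,2.2,0],0,2],[[2.9,2.2,0],0,2],[[2.9,2.2,0],0,2],[[2.9,2.2,0],0,2],[[2.9,2.2,0],0,2],[[2.9,2.2,0],0,2],[[1.5,1.2,0],0,2],[[0,0,0],0,2],[[0,0,0],0,2],[[0,0,0],0,2]]'
python3 - <<'E'
from h import *
c=shot("scene");t=shot("top");s=monitor.state();pickle.dump((t,c,s),open("pics/p10.pkl","wb"))
p=s["position"];R=s["orientation"];print(p,s["t"]);th=.395
a=-R[:,2]*np.cos(th)-R[:,0]*np.sin(th)
for e in (0,.006): print(e,p-.0187*R[:,2]+e*R[:,0]-.1455*a,proj(c,p-.0187*R[:,2]+e*R[:,0]-.1455*a),proj(t,p-.0187*R[:,2]+e*R[:,0]-.1455*a))
cv2.imwrite("pics/m8.png",np.hstack([tile(c,380,175,500,600,7),tile(t,280,165,300,600,6)]))
E
```

```text
t: 22.4
position: [0.6408, 0.0807, 0.2856]
orientation: [[-0.017, 1.0, -0.001], [1.0, 0.017, -0.001], [-0.001, -0.001, -1.0]]
contact_force: [-0.6, 0.7, -0.9]
finger_gap: 0.272
gripper_force: 61.1
[0.64100736 0.08057848 0.28616701] 22.5
0 [0.640054   0.13652113 0.17055222] [[375.29853284 188.02095891]] [[281.11966073 155.47143054]]
0.006 [0.63995435 0.1425203  0.1705502 ] [[377.02391845 187.01690925]] [[279.14831931 155.5005279 ]]
```

View pics/m8.png

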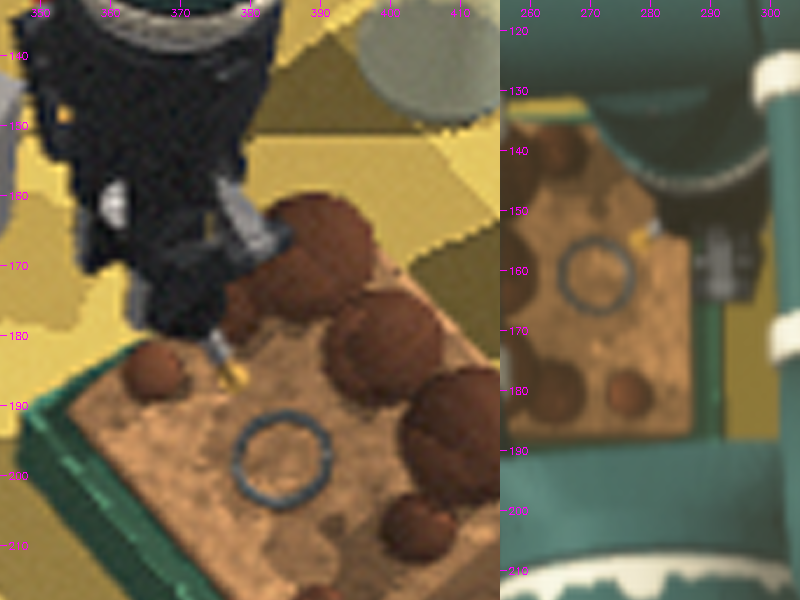

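The foot is at scene (377.9,186.1) and top (277.8,155.2), which puts it about 100 mm off the ring along the normal and almost on axis. The ring is at (384.7,197.9) and the caps are clear. I approach along the normal.

```bash
python3 -m pendant '[[[0.41,0,1.02],0,2],[[0.41,0,1.02],0,2],[[0.41,0,1.02],0,2],[[0.41,0,1.02],0,2],[[0.41,0,1.02],0,2],[[0.41,0,1.02],0,2],[[0.41,0,1.02],0,2],[[0.41,0,1.02],0,2],[[0,0,0],0,2],[[0,0,0],0,2]]'; python3 f.py
python3 - <<'E'
from h import *
c=shot("scene");t=shot("top");s=monitor.state();pickle.dump((t,c,s),open("pics/p11.pkl","wb"))
cv2.imwrite("pics/m9.png",np.hstack([tile(c,382,185,500,500,10),tile(t,272,163,300,500,8)]))
E
```

```text
t: 23.5
position: [0.6408, 0.1147, 0.2041]
orientation: [[-0.018, 1.0, -0.001], [1.0, 0.018, -0.0], [-0.0, -0.001, -1.0]]
contact_force: [0.5, -1.0, -1.5]
finger_gap: 0.269
gripper_force: 61.1
[ 0.07749248 -0.2760889  -1.11680492] [0.57308309 0.36498379 0.43316497] [0.64133108 0.11453177 0.20507273] 23.85
```

View pics/m9.png

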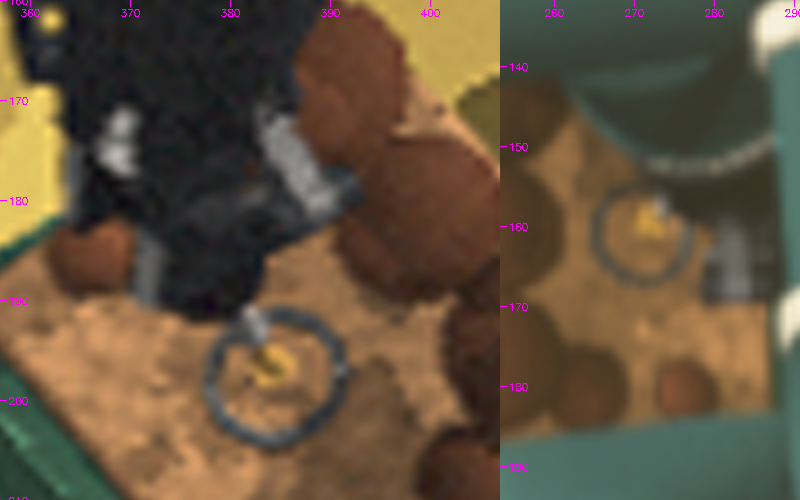

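Foot at scene (384.5,196.5) and top (272,159.3), just above the surface inside the ring, whose centre is (384.6,197.8) and (270.9,160.9). I compute the remaining offset.

```bash
python3 - <<'E'
from h import *
t,c,s=load("pics/p11.pkl")
f,r1=tri((t,272,159.3),(c,384.5,196.5)); r,r2=tri((t,270.9,160.9),(c,384.6,197.8))
n=np.array([.007,-.389,.921]);X=np.array([-.018,1,0]);d=f-r
print(f,r1,r,r2,"along n",d@n,"uphill",d@np.array([-.007,.921,.389]),"world x",d[0])
E
python3 -m pendant '[[[0.2,-0.1,0.5],0,2],[[0.12,-0.1,0.27],0,2],[[0.12,0,0.27],0,2],[[0.12,0,0.27],0,2],[[0,0,0],0,2],[[0,0,0],0,2]]'; python3 f.py
```

```text
[0.64159802 0.17748508 0.09465132] [0.5, 0.5] [0.63864175 0.18307748 0.07926049] [0.1, 0.1] along n 0.016371092844906003 uphill 0.0008157420187109997 world x 0.0029562614284097677
t: 24.6
position: [0.6388, 0.1202, 0.1913]
orientation: [[-0.018, 1.0, -0.0], [1.0, 0.018, -0.0], [-0.0, -0.0, -1.0]]
contact_force: [0.3, 0.6, -0.8]
finger_gap: 0.272
gripper_force: 61.2
[ 0.005114    0.32201373 -0.93019933] [0.46457034 0.28256685 0.55444205] [0.63893024 0.12016372 0.19148353] 24.95
```

```bash
python3 -m pendant '[[[0.12,0,0.27],0,2],[[0.12,0,0.27],0,2],[[0,0,0],0,2],[[0,0,0],0,2],[[0,0,0],0,2]]'; python3 f.py
```

```text
t: 25.5
position: [0.6391, 0.1224, 0.1863]
orientation: [[-0.018, 1.0, 0.001], [1.0, 0.018, -0.0], [-0.0, 0.001, -1.0]]
contact_force: [0.7, -1.1, 1.1]
finger_gap: 0.271
gripper_force: 61.3
[ 1.03393718 -1.15997701  0.99646596] [0.38015527 0.33102068 0.58463837] [0.63908418 0.1224773  0.1862483 ] 25.85
```

```bash
python3 -m pendant '[[[0.12,0,0.27],0,2],[[0,0,0],0,2],[[0,0,0],0,2],[[0,0,0],0,2],[[0,0,0],0,2]]'; python3 f.py; python3 - <<'E'
from h import *
c=shot("scene");t=shot("top");s=monitor.state();pickle.dump((t,c,s),open("pics/p12.pkl","wb"))
cv2.imwrite("pics/m10.png",np.hstack([tile(c,382,185,500,500,10),tile(t,272,163,300,500,8)]))
E
```

```text
t: 26.4
position: [0.639, 0.1237, 0.1835]
orientation: [[-0.018, 1.0, 0.0], [1.0, 0.018, -0.0], [-0.0, 0.0, -1.0]]
contact_force: [0.6, -1.8, 1.8]
finger_gap: 0.272
gripper_force: 61.5
[ 1.48270976 -1.83604087  2.03739559] [0.62485399 0.37874923 0.64785252] [0.63897564 0.12371398 0.18341727] 26.75
```

View pics/m10.png

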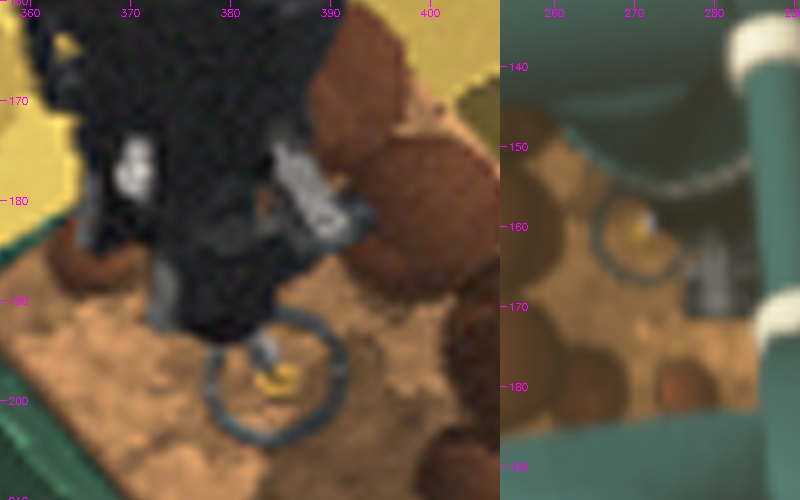

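```bash
python3 -c "
from bench import ctrl
print(ctrl.finish_job())"
```

```text
the job is handed in; nothing more can be done
None
```

I checked the probe on the disc for just over two seconds, then handed the job in (about 27 s used) with its foot inside the ring, square to the slope within about 1°, and the tip pushed in about 8.5 mm (half is 8).

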